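# Hang the sage table sign on its brass stand

### The job

Take the sage-green table sign out of the wooden rack and hang it on the brass stand: pass its keyhole over the screw head, press it in against the sprung collar behind, and slide it down until the screw sits fully home at the top of the narrow slot. Be gentle with the stand, let go and leave the sign hanging upright, and leave the terracotta sign, the candlestick, the goblet and the votive glass where they are.

Things in the scene. Friction and masses are not known exactly. Their poses are not given: they have to be found in the camera images.
- sage_sign: Loose sage-green sign: rigid upright plate, 8 mm thick (its x), 152 mm tall (z), about 140 g. Origin: centre of its underside; decorated front faces its +x. Panel 90 mm wide (y) up to z = 88 mm; above it a tab 40 mm wide, z = 88 to 152, to grip from above across the 8 mm.
- keyhole (a point): Centre of the round (octagonal) hole of the sage sign's keyhole, 56 mm above its underside, mid thickness. The hole is 16 mm across, goes through, and from 3 to 8 mm above this point it funnels into a slot 6.5 mm wide that runs straight up. Axes as the sign's.
- slot_home (a point): Point of the sage sign where the screw's axis lies when fully home: 20 mm above the keyhole centre, 76 mm above the underside; the slot's top end is 2.25 mm above it.
- terracotta_sign: A second sign of the same shape in terracotta, in the other slot of the rack; stays there. Origin: centre of its underside.
- rack: Fixed wooden card rack, 60 x 212 mm, 38 mm high, with two slots 10 mm wide (x), 28 mm deep, centred at y = +52 and -52 mm; a sign stands upright in each on the slot floor 10 mm above the table, with the signs' x along the rack's x. Origin: centre of its underside.
- stand: Fixed brass stand: foot 110 mm across, 10 mm high; flat post 10 mm thick (x), 30 mm wide (y), top at z = 144 mm. Origin: centre of its underside. A horizontal screw stands out of the post along its +x at y = 0. The sign hangs on this +x side, its +x along the stand's +x. Between sign and stand 15 N is plenty; over 25 N is too rough.
- head_mid (a point): NOT the screw itself: the front of the screw head if set at mid height (stand x 24.5, z 120 mm). The real screw was set by hand up to 15 mm higher or lower (x, y exact) and is unmeasured: find it by feel or eye. It holds firm. Steel head 11 mm across (8 mm at the front rim), 4 mm thick; shank 4.5 mm across.
- collar_mid (a point): Front of the sprung copper collar (30 mm across, round the screw's shank) if at mid height: 6 mm behind the head's back (stand x 14.5 mm). It yields up to 6 mm: 2.4 N at first, +0.4 N per mm. The 8 mm plate fits behind the head with the collar pushed in 2 to 6 mm. Its clamping keeps the sign from dropping: slide it down.
- candlestick: Loose brass candlestick with a white candle, foot 84 mm across, 240 mm tall. Origin: centre of its underside.
- goblet: Loose dark blue goblet, 72 mm across, 150 mm tall. Origin: centre of its underside.
- votive: Loose amber votive glass, 72 mm across, 80 mm tall. Origin: centre of its underside.

How it is judged:
By the outcome, as a careful person would: the job done as asked, in the order asked, and still so for the second after the job is handed in, with the robot touching nothing.
It also fails if it takes over 64 s, if anything falls off the work surface, if the arm or the gripper's body presses on something with over 40 N, if the wrist force passes 120 N, or if a joint passes its speed limit or range.

### The arm

A 7-joint arm with a two-finger parallel gripper is mounted at the origin on the work surface. World frame = base frame: x ahead of the robot, y to its left, z up, the work surface at z = 0. Lengths are in m, angles in rad, forces in N, time in s.
With the tool pointing down it reaches from about 0.425 to 0.875 m from the base axis. Payload 4.7 kg.
Tool frame: the origin (TCP) lies midway between the tips of the shut fingers; the grasp point (between the pads) lies 19 mm behind it; z points along the fingers, y is the line along which they close (so a half turn about z gives the same grasp; the last joint's range is limited). The gripper opens to 85 mm and grips with 20 to 120 N. Pads are 22 mm wide; open, the fingers measure 114 mm over their backs; the gripper's body (76 mm by 85 mm) begins 54 mm behind the grasp point. The pads swing forward as they close: fully open they stand 13 mm farther back than shut.
Start: joints at [1.235, 0.321, -0.07, 1.45, 0.023, 1.371, -0.057], TCP at [0.223, -0.611, 0.231] pointing down, gripper open.
Joint ranges: [-2.86, 2.86], [-0.3, 2.09], [-1.38, 1.24], [0.06, 2.45], [-1.56, 4.7], [0.09, 2.05], [-2.69, 2.69]. Speed limits (rad/s): [2.57, 2.57, 3.14, 3.14, 3.14, 3.14, 3.14].

### API

Orientations are given as a 3x3 rotation matrix whose columns are the frame's x, y, z axes.
In Python, from rig import bot, claw, solve_ik, cams, job gives the robot as it stands. The module is installed in compiled form; this text tells all that it offers. Calls block until the motion is done:
- bot.move_ptp(position, orientation): joint-space move of the TCP to a pose.
- bot.move_straight(position, rotation=None, feed=0.15): straight line of the TCP; rotation=None keeps the orientation; feed is the mean speed in m/s.
- bot.move_joints(angles): joint-space move.
- claw.move_gripper(opening, grip_force=None): opening from 0.0 (shut) to 1.0 (fully open); grip_force is the grip in N (None keeps the last); returns when the fingers have stopped.
- bot.dwell(seconds).
- solve_ik(position, orientation): joint angles nearest the present ones, or None.
- bot.get_state(): the state.
- cams.capture(name): name is "scene" or "top" or "wrist"; returns a dict with "color" (480x640x3 uint8, red, green, blue), "depth" (480x640 float32, m along the optical axis (not along the pixel's ray), 0 where there is no reading), "vfov" (degrees; the focal length in pixels is half the picture's height over the tangent of half this angle, whatever the lens; pixels are square), "cx", "cy" (the principal point, pixels), "extrinsics" (4x4, takes a point from world to camera coordinates); the wrist camera has in their place "mount" (4x4, takes a point from camera to tool coordinates, whose origin is the TCP and whose axes are the flange's). Camera axes: x right, y up, looking along -z (the intrinsics and any distortion apply to the point x, -y, -z); pixel columns grow to the right and rows downward; lengths in m; the calibration is good to about 2 mm. A picture is of the moment at which its call begins: read the wrist's pose just before it.
A pose or a line that the arm cannot do raises bot.Unreachable and nothing moves.
- job.hand_in(): hands the job in; it is judged then, once.
The state is a dict: "t": time; "joints": joint angles; "qd": joint speeds; "tau": joint torques, N m; "position": TCP position; "tcp_rot": TCP orientation; "wrist_force": force on the tool from outside, world axes, zero at the start; "moment": the same for the moment, N m; "finger_gap": opening from 0.0 (shut) to 1.0 (fully open); "gripper_force": force on a finger pad.
Only numpy, scipy, OpenCV 4.12 (cv2) and the standard library are available. Lean on these libraries where they do the work, as an engineer would, in place of code of your own. Each camera call takes 0.05 s, during which the arm holds its last target. There are 200 camera calls.

## Working session

There is one attempt and no reset: what is moved stays moved. The work goes in short steps, each a Python script; the robot and the scene stay as the last script left them, time stands still between calls to the robot, and variables do not carry over. Pictures are saved under pics/ and viewed, at most 10 in all, crops included, and the job is handed in when it is done.

```bash
mkdir -p pics
cat > h.py <<'E'
import numpy as np, cv2
from rig import bot, claw, solve_ik, cams, job
def K(c):
    f=c["color"].shape[0]/2/np.tan(np.radians(c["vfov"])/2); return f
def pts(c, T=None):
    """world points for every pixel from depth; T = camera->world"""
    f=K(c); d=c["depth"]; v,u=np.mgrid[0:d.shape[0],0:d.shape[1]]
    P=np.stack([(u-c["cx"])/f*d,-(v-c["cy"])/f*d,-d],-1)
    if T is None: T=np.linalg.inv(c["extrinsics"])
    return P@T[:3,:3].T+T[:3,3]
def wristT(c,s):
    T=np.eye(4);T[:3,:3]=s["tcp_rot"];T[:3,3]=s["position"]; return T@c["mount"]
def save(n,img): cv2.imwrite("pics/"+n+".png",cv2.cvtColor(img,cv2.COLOR_RGB2BGR))
E
python3 - <<'E'
from h import *
import pickle
s=bot.get_state(); print(s)
for n in ("scene","top"):
    c=cams.capture(n); save(n,c["color"]); pickle.dump(c,open(n+".pkl","wb"))
    print(n,{k:v for k,v in c.items() if k not in("color","depth")}, (c["depth"]>0).mean())
    T=np.linalg.inv(c["extrinsics"]);print(T[:3,3])
E
```

```text
{'t': 0.0, 'joints': array([ 1.23511618,  0.32181339, -0.07008866,  1.45166118,  0.02262292,
        1.37079877, -0.05690866]), 'qd': array([-0.00036213,  0.00043205,  0.00130367,  0.00192401,  0.00020508,
        0.00151234,  0.0007546 ]), 'tau': array([ 9.02030188e-04, -4.93585718e+01, -3.81296240e-01, -3.14329398e+01,
        1.31343969e-02,  1.14259616e-02, -2.13141965e-05]), 'position': array([ 0.22251565, -0.61016046,  0.23023672]), 'tcp_rot': array([[ 9.39437786e-01,  3.42718645e-01, -7.59684034e-04],
       [ 3.42719467e-01, -9.39436192e-01,  1.73456015e-03],
       [-1.19208570e-04, -1.88986986e-03, -9.99998207e-01]]), 'wrist_force': array([ 0.22286877,  0.19684607, -0.6622034 ]), 'moment': array([ 0.00129895,  0.03801575, -0.04581836]), 'gripper_force': 0.0, 'finger_gap': 0.9999040286187357}
scene {'vfov': 47.72676477243516, 'cx': 317.71636880498545, 'cy': 238.5630694930473, 'extrinsics': array([[-0.61235577,  0.79043135, -0.01544951,  0.34655965],
       [-0.55204168, -0.41352063,  0.72405156,  0.30763555],
       [ 0.56592437,  0.45190593,  0.6895728 , -1.39787637],
       [ 0.        ,  0.        ,  0.        ,  1.        ]])} 0.9960872395833333
[1.17313774 0.48499066 0.74654769]
top {'vfov': 53.016814447289036, 'cx': 331.51797286363467, 'cy': 238.04815602396295, 'extrinsics': array([[ 0.02268049, -0.9994052 , -0.02597759,  0.05374539],
       [ 0.99777553,  0.02099893,  0.06326953, -0.64157775],
       [-0.06268639, -0.02735479,  0.99765832, -1.10952868],
       [ 0.        ,  0.        ,  0.        ,  1.        ]])} 0.9958723958333333
[0.56937926 0.03683495 1.14891901]
```

View pics/scene.png

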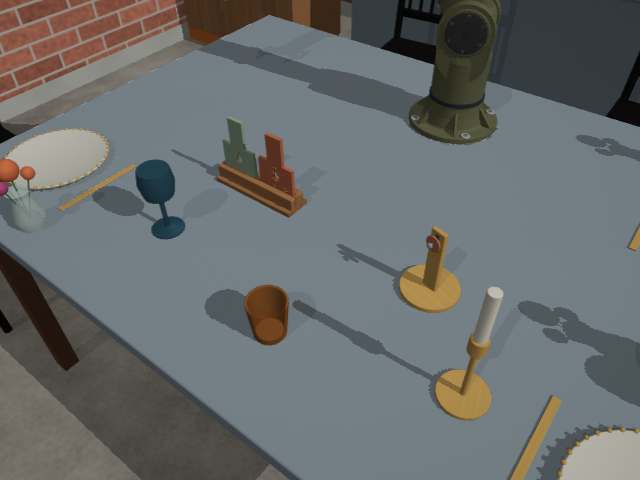

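View pics/top.png

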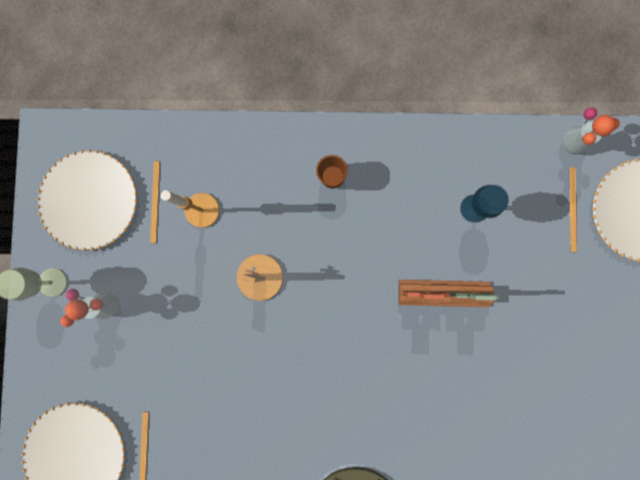

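Scene: sage sign at (238,150), terracotta (278,170), stand with screw head at (433,243). Top: rack (445,293), sage tab at right (485,297), stand foot (260,277), candlestick foot (202,210). Now measuring by colour and depth.

Run:
```python
from h import *
import pickle
from scipy.ndimage import label
for n in ("scene","top"):
    c=pickle.load(open(n+".pkl","rb")); P=pts(c); hsv=cv2.cvtColor(c["color"],cv2.COLOR_RGB2HSV)
    H,S,V=[hsv[...,i].astype(int) for i in range(3)]; Z=P[...,2]
    roi={"scene":dict(rack=(195,110,320,220),stand=(390,220,470,315)),"top":dict(rack=(385,270,510,315),stand=(230,245,290,310))}[n]
    print(n,"table z",np.median(Z[(S>20)&(S<70)&(abs(Z)<.02)]))
    def ext(nm,m):
        q=P[m]; 
        if len(q)<8: print(nm,len(q));return
        r=cv2.minAreaRect((q[:,:2]*1000).astype(np.float32)); print(nm,len(q),"med",np.median(q,0).round(4),"rect",np.round(r[0],1),np.round(r[1],1),round(r[2],1),"z",np.percentile(q[:,2],[1,99]).round(4))
    def box(k):
        a=roi[k]; m=np.zeros(Z.shape,bool); m[a[1]:a[3],a[0]:a[2]]=1; return m
    b=box("rack"); 
    sage=b&(H>35)&(H<90)&(S>25)&(Z>.03); ter=b&((H<9)|(H>172))&(S>120)&(Z>.045)
    ext("sage",sage); ext("sage tab",sage&(Z>.1)); ext("terr",ter);ext("terr tab",ter&(Z>.1))
    ext("rack top",b&(Z>.033)&(Z<.042)&(H<25)&(S>100))
    b=box("stand"); br=b&(S>90)
    ext("foot",br&(Z>.006)&(Z<.016)); ext("post",br&(Z>.04)&(H>12)); ext("posttop",br&(Z>.14)); ext("copper/steel",b&(Z>.09)&((H<12)|(S<90)))
    for nm,bb in (("sage",sage),("post",br&(Z>.03))):
        q=P[bb]; 
        print(nm,"pca xy",np.linalg.svd(q[:,:2]-q[:,:2].mean(0),full_matrices=False)[2][0], "xmin/max y", q.min(0).round(3),q.max(0).round(3))
    # rest of objects
    for nm,m in (("goblet",(H>95)&(H<115)&(S>120)&(Z>.01)&(Z<.2)),):
        ext(nm,m)
c=pickle.load(open("scene.pkl","rb")); save("st",cv2.resize(c["color"][215:315,385:475],None,fx=6,fy=6,interpolation=cv2.INTER_CUBIC)[:600])
```

```text
scene table z 0.0002311928919663253
sage 1170 med [ 0.5207 -0.2441  0.0922] rect [820.4 114.1] [1021.6   65.2] 50.1 z [0.0379 0.1631]
sage tab 448 med [ 0.5206 -0.2455  0.1356] rect [832.9 115.6] [1003.9   31.7] 49.2 z [0.1006 0.1637]
terr 697 med [ 0.5209 -0.1394  0.0952] rect [822.4 170. ] [940.6  64.9] 45.9 z [0.0455 0.1628]
terr tab 303 med [ 0.5208 -0.1394  0.1328] rect [828.4 169.7] [932.7  55.1] 45.8 z [0.1005 0.7349]
rack top 686 med [ 0.5296 -0.1709  0.038 ] rect [ 522.1 -195.7] [ 42.6 211.5] 1.8 z [0.0333 0.0417]
foot 1904 med [0.556  0.2461 0.0101] rect [547.7 238.8] [107.  108.4] 20.0 z [0.0067 0.0137]
post 657 med [0.5501 0.2434 0.0901] rect [852.5 366.2] [683.3  28.1] 22.7 z [0.0407 0.7465]
posttop 110 med [0.5482 0.2413 0.144 ] rect [852.8 365.6] [683.3  25.6] 22.6 z [0.1401 0.7465]
copper/steel 211 med [0.5601 0.2357 0.128 ] rect [852.2 366.1] [683.7  34.1] 23.2 z [0.0957 0.7465]
sage pca xy [0.58015967 0.81450277] xmin/max y [ 0.498 -0.297  0.036] [1.173 0.485 0.747]
post pca xy [0.92963397 0.36848429] xmin/max y [0.54  0.222 0.03 ] [1.173 0.485 0.747]
goblet 1450 me
[... 561 characters left out ...]
516.7 -196.8] [ 40.1 210.3] 0.0 z [0.034  0.0418]
foot 1385 med [0.5453 0.2322 0.0107] rect [545.  238.1] [104.1 106.1] 1.2 z [0.0064 0.0151]
post 98 med [0.5448 0.2349 0.1434] rect [560.4 144.7] [ 27.7 216.3] 7.1 z [0.0503 1.1489]
posttop 71 med [0.5449 0.2373 0.1443] rect [552.4 144.1] [ 21.3 216.1] 3.4 z [0.1406 1.1489]
copper/steel 63 med [0.5557 0.2287 0.1275] rect [554.8 139.8] [ 28.1 206.2] 0.3 z [0.0922 1.1489]
sage pca xy [-0.06924556 -0.99759965] xmin/max y [ 0.514 -0.294  0.052] [0.569 0.037 1.149]
post pca xy [ 0.09212154 -0.99574777] xmin/max y [0.536 0.037 0.039] [0.569 0.252 1.149]
goblet 830 med [ 0.7159 -0.2588  0.1499] rect [ 718.5 -264. ] [59.9 63.6] 44.7 z [0.0104 0.1551]
```

View pics/st.png

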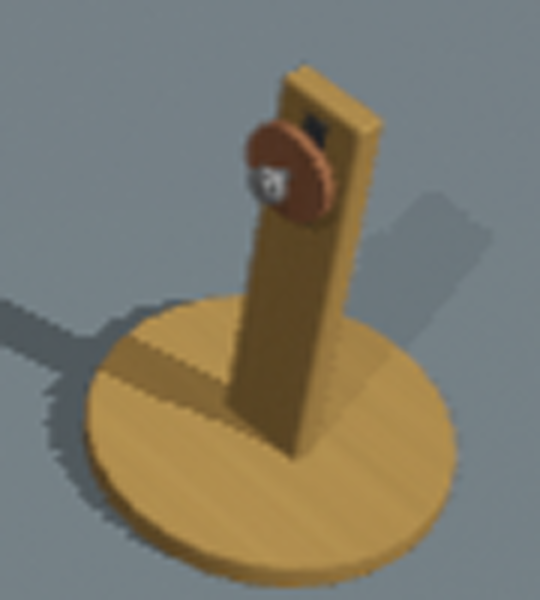

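The crop shows the screw head at scene pixel (430,245), in front of the copper collar (432,243), the collar a bit below the post top. Next: plane fits for the yaws, then a close wrist view of the stand.

```bash
cat >> h.py <<'E'
def plane(q):
    """robust vertical-ish plane: unit normal, point, kept points"""
    for _ in range(6):
        m=np.median(q,0) if _==0 else q.mean(0); n=np.linalg.svd(q-q.mean(0),full_matrices=False)[2][2]
        e=abs((q-q.mean(0))@n); q=q[e<=max(.0015,np.percentile(e,85))] if _<5 else q
    return n*np.sign(n[0]),q.mean(0),q
def down(yaw):
    """tool pointing down, tool y (closing line) along world yaw direction"""
    y=np.array([np.cos(yaw),np.sin(yaw),0]); z=np.array([0,0,-1.]); return np.column_stack([np.cross(y,z),y,z])
E
python3 - <<'E'
from h import *
import pickle
c=pickle.load(open("scene.pkl","rb")); P=pts(c); hsv=cv2.cvtColor(c["color"],cv2.COLOR_RGB2HSV)
H,S,V=[hsv[...,i].astype(int) for i in range(3)]; Z=P[...,2]; ok=c["depth"]>0
b=np.zeros(Z.shape,bool); b[110:220,195:320]=1; ok&=Z<.3
for nm,m in (("sage",b&ok&(H>35)&(H<90)&(S>25)&(Z>.045)&(Z<.155)),("terr",b&ok&((H<9)|(H>172))&(S>120)&(Z>.045)&(Z<.155))):
    n,p,q=plane(P[m]); print(nm,n.round(3),p.round(4),len(q),"yaw",np.degrees(np.arctan2(n[1],n[0])).round(2))
    t=np.array([-n[1],n[0]]);t/=np.linalg.norm(t); tab=q[q[:,2]>.105]; print(" tab y-range",np.percentile(tab[:,:2]@t,[1,50,99]).round(4),"all",np.percentile(q[:,:2]@t,[1,99]).round(4), "centre",(t*np.percentile(tab[:,:2]@t,[1,99]).mean()+n[:2]*(p[:2]@n[:2])).round(4))
b=np.zeros(Z.shape,bool); b[220:315,390:470]=1
m=b&ok&(Z>.03)&(Z<.10)&(V<150)&(S>90)&(H>10); print(m.sum())
n,p,q=plane(P[m]); print("post",n.round(3),p.round(4),len(q),"yaw",np.degrees(np.arctan2(n[1],n[0])).round(2))
m=b&ok&(Z>.09)&(Z<.16)&((H<9)|(H>172))&(S>90);n,p,q=plane(P[m]);print("collar",n.round(3),p.round(4),q.min(0).round(4),q.max(0).round(4),len(q))
m=b&ok&(Z>.09)&(Z<.16)&(S<60);print("head",m.sum(),np.median(P[m],0),P[m].max(0))
w=cams.capture("wrist"); print("mount",w["mount"].round(3),w["vfov"],w["cx"],w["cy"])
E
```

```text
sage [ 1.     0.008 -0.001] [ 0.521  -0.2486  0.0928] 669 yaw 0.43
 tab y-range [-0.2734 -0.2529 -0.2322] all [-0.2964 -0.2083] centre [ 0.521  -0.2489]
terr [1.    0.005 0.   ] [ 0.5211 -0.1442  0.0954] 425 yaw 0.29
 tab y-range [-0.1655 -0.1459 -0.127 ] all [-0.1886 -0.1032] centre [ 0.5211 -0.1436]
412
post [ 0.968 -0.25   0.005] [0.5499 0.2384 0.0651] 331 yaw -14.46
  return _methods._mean(a, axis=axis, dtype=dtype,
  ret = um.true_divide(
h.py:17: RuntimeWarning: Mean of empty slice.
  m=np.median(q,0) if _==0 else q.mean(0); n=np.linalg.svd(q-q.mean(0),full_matrices=False)[2][2]
Traceback (most recent call last):
  File "h.py", line 17, in plane
    m=np.median(q,0) if _==0 else q.mean(0); n=np.linalg.svd(q-q.mean(0),full_matrices=False)[2][2]
                                               ~~~~~~~~~~~~~~~~~~~~~~~~~~~~~~~~~~~~~~~~~~~~~~~~~^^^
IndexError: index 2 is out of bounds for axis 0 with size 0
```

Yaws: rack ≈0.4°, stand ≈-14.5°. Front faces and widths match the given sizes. Now the screw height from the scene ray, the candlestick position, and the wrist mount.

Run:
```python
from h import *
import pickle
c=pickle.load(open("scene.pkl","rb")); P=pts(c); T=np.linalg.inv(c["extrinsics"]); f=K(c)
ps=np.radians(-14.46); ex=np.array([np.cos(ps),np.sin(ps),0]); O=np.array([.5452,.2385,0])
for (u,v) in ((429.7,245.5),):
    d=T[:3,:3]@np.array([(u-c["cx"])/f,-(v-c["cy"])/f,-1]); o=T[:3,3]
    s=((O+.0245*ex-o)@ex)/(d@ex); print("head ray on plane x=24.5:",o+s*d,"expected xy",O+.0245*ex)
hsv=cv2.cvtColor(c["color"],cv2.COLOR_RGB2HSV)
H,S,V=[hsv[...,i].astype(int) for i in range(3)]
b=np.zeros(H.shape,bool); b[228:262,420:450]=1; b&=c["depth"]>0
m=b&((H<10)|(H>170))&(S>80)&(P[...,2]>.09)&(P[...,2]<.17); q=P[m]; l=(q-O)@np.array([ex,[-ex[1],ex[0],0],[0,0,1]]).T
print("collar local",len(q),np.percentile(l,[2,50,98],axis=0).round(4))
m=b&(S<70)&(P[...,2]>.09)&(P[...,2]<.17);l=(P[m]-O)@np.array([ex,[-ex[1],ex[0],0],[0,0,1]]).T; print("grey",m.sum(),np.percentile(l,[2,50,98],axis=0).round(4) if m.any() else "")
for n in("top","scene"):
    c=pickle.load(open(n+".pkl","rb"));P=pts(c);ok=(c["depth"]>0)&(P[...,2]>.006)&(P[...,2]<.3)&(P[...,0]>.3)&(P[...,0]<.85)
    for nm,(x,y) in dict(candle=(.68,.38),votive=(.78,.06),gob=(.72,-.26)).items():
        q=P[ok&(np.hypot(P[...,0]-x,P[...,1]-y)<.1)]; print(n,nm,len(q),np.percentile(q,[2,50,98],axis=0).round(3).tolist())
w=cams.capture("wrist"); print("mount",w["mount"].round(3),w["vfov"],w["cx"],w["cy"])
# candidate views of the stand
eyd=np.array([-ex[1],ex[0],0])
for tilt in (0,20,35,50):
  for sg in (1,-1):
    a=np.radians(tilt); z=-np.cos(a)*np.array([0,0,1])-np.sin(a)*ex; y=eyd*sg; R=np.column_stack([np.cross(y,z),y,z])
    for dist in (.12,.18):
        p=O+.0245*ex+[0,0,.125]-z*dist; print(tilt,sg,dist,solve_ik(p,R) is not None, "cam at",(p+R@w["mount"][:3,3]).round(3))
for y in (0,np.pi): print(solve_ik([.517,-.249,.13],down(y+.007)),solve_ik(O+.06*ex+[0,0,.2],down(ps+y)))
```

```text
head ray on plane x=24.5: [0.56969477 0.23537161 0.12834868] expected xy [0.56892389 0.23238225 0.        ]
collar local 2 [[0.0066 0.0006 0.1257]
 [0.0101 0.0021 0.129 ]
 [0.0135 0.0035 0.1324]]
grey 59 [[ 0.0031 -0.0154  0.099 ]
 [ 0.0191 -0.0003  0.1264]
 [ 0.0254  0.0039  0.1384]]
top candle 1162 [[0.661, 0.344, 0.006], [0.699, 0.377, 0.01], [0.738, 0.418, 0.242]]
top votive 788 [[0.754, 0.02, 0.006], [0.798, 0.07, 0.044], [0.823, 0.104, 0.083]]
top gob 1261 [[0.683, -0.297, 0.006], [0.714, -0.26, 0.149], [0.752, -0.234, 0.154]]
scene candle 3477 [[0.67, 0.348, 0.006], [0.709, 0.385, 0.01], [0.74, 0.419, 0.24]]
scene votive 2113 [[0.759, 0.04, 0.011], [0.791, 0.071, 0.056], [0.824, 0.104, 0.081]]
scene gob 1867 [[0.695, -0.292, 0.006], [0.727, -0.255, 0.127], [0.754, -0.234, 0.152]]
mount [[ 0.     0.947  0.321  0.081]
 [ 1.    -0.    -0.001 -0.001]
 [-0.001  0.321 -0.947 -0.142]
 [ 0.     0.     0.     1.   ]] 69.65996675030927 322.55441094080766 239.3616122567367
0 1 0.12 True cam at [0.49  0.252 0.387]
0 1 0.18 True cam at [0.49  0.252 0.447]
0 -1 0.12 True cam at [0.648 0.213
[... 213 characters left out ...]
0.4  ]
35 1 0.12 True cam at [0.65  0.211 0.386]
35 1 0.18 False cam at [0.683 0.202 0.435]
35 -1 0.12 True cam at [0.779 0.179 0.293]
35 -1 0.18 False cam at [0.812 0.17  0.342]
50 1 0.12 False cam at [0.713 0.195 0.356]
50 1 0.18 False cam at [0.757 0.183 0.394]
50 -1 0.12 False cam at [0.814 0.17  0.231]
50 -1 0.18 False cam at [0.859 0.159 0.27 ]
[ 0.86912781  0.27623806 -0.5394357   1.75434638  0.15387808  1.15307407
  0.29072773] [ 0.37235689  0.53592796 -1.07053933  1.48418526  0.47198419  1.40033623
 -0.97088153]
[-0.47912157  0.38086975  1.07071814  1.80005419 -0.36118323  1.17607826
 -2.43064294] [ 0.42568763  0.59426563 -1.17950498  1.48259906  0.55002578  1.43061344
  2.12063807]
```

```bash
cat >> h.py <<'E'
ps=np.radians(-14.46); O=np.array([.5452,.2385,0])
def frame(ps): 
    return np.array([[np.cos(ps),np.sin(ps),0],[-np.sin(ps),np.cos(ps),0],[0,0,1]])
E
python3 - <<'E'
from h import *
import pickle
ex,ey,_=frame(ps)
bot.move_straight([.223,-.611,.36],feed=.3)
a=np.radians(35); z=-np.cos(a)*np.array([0,0,1])-np.sin(a)*ex; y=-ey; R=np.column_stack([np.cross(y,z),y,z]); p=O+.0245*ex+[0,0,.125]-z*.12
bot.move_ptp(p-z*.0+np.array([0,0,0.0]),R)
bot.dwell(.3)
s=bot.get_state(); w=cams.capture("wrist"); pickle.dump((s,w),open("w1.pkl","wb")); save("w1",w["color"]); print(s["t"],s["position"])
T=wristT(w,s); P=pts(w,T); F=frame(ps)
q=(P-O)@F.T; ok=(w["depth"]>0)&(abs(q[...,0])<.06)&(abs(q[...,1])<.06)
post=ok&(q[...,2]>.02)&(q[...,2]<.10)&(abs(q[...,1])<.02); n,pp,k=plane(P[post]); print("post yaw",np.degrees(np.arctan2(n[1],n[0])),n.round(3),"centre local",((pp-O)@F.T).round(4))
for zlo,zhi in ((.03,.06),(.06,.10)):
    m=post&(q[...,2]>zlo)&(q[...,2]<zhi); print(np.percentile(q[m],[1,50,99],axis=0).round(4).tolist())
t=ok&(q[...,2]>.139); print("top",t.sum(),np.percentile(q[t],[1,50,99],axis=0).round(4).tolist())
h=ok&(q[...,0]>.0185)&(q[...,2]>.1)&(q[...,2]<.145); print("head",h.sum(),np.percentile(q[h],[1,50,99],axis=0).round(4).tolist())
cl=ok&(q[...,0]>.0105)&(q[...,0]<.0175)&(q[...,2]>.1)&(q[...,2]<.15); print("collar",cl.sum(),np.percentile(q[cl],[1,50,99],axis=0).round(4).tolist())
print("foot z",np.median(q[ok&(q[...,0]>.02)&(q[...,2]<.015)],0))
E
```

```text
4.3 [0.63567268 0.21497558 0.22336239]
post yaw -15.059474041775653 [ 0.966 -0.26   0.   ] centre local [ 0.0019 -0.0008  0.0628]
[[0.0003, -0.0153, 0.0304], [0.002, -0.0011, 0.0456], [0.0034, 0.0137, 0.0597]]
[[0.0, -0.0155, 0.0605], [0.0019, -0.0011, 0.0813], [0.0033, 0.0139, 0.0994]]
top 345 [[-0.0063, -0.015, 0.1392], [0.0006, -0.001, 0.1429], [0.0028, 0.0138, 0.1441]]
head 124 [[0.0187, -0.0059, 0.1182], [0.0208, -0.001, 0.124], [0.0227, 0.0038, 0.1283]]
collar 681 [[0.0106, -0.015, 0.1082], [0.0115, -0.0002, 0.1251], [0.013, 0.0131, 0.1373]]
foot z [ 0.04228878 -0.00020582  0.00091177]
```

View pics/w1.png

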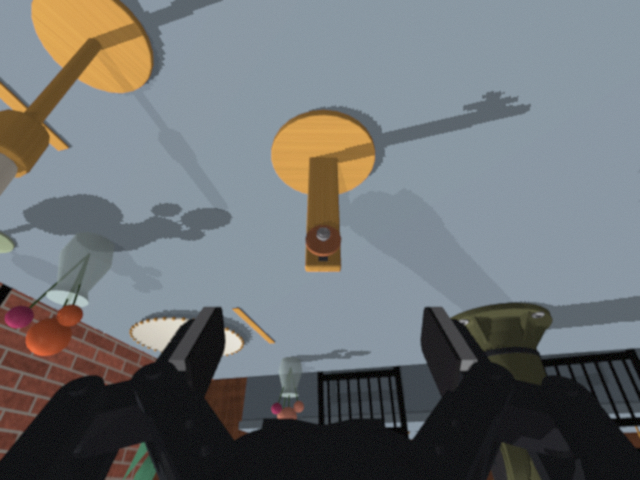

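Wrist view (upside down): screw head at (323,234) on the collar (323,240), post top at (323,268), all symmetric in y. Refining the head height by rays in both views, relative to each view's own post and foot.

Run:
```python
from h import *
import pickle
F=frame(ps)
def run(nm,c,T,box):
    P=pts(c,T); q=(P-O)@F.T; ok=c["depth"]>0; u0,v0,u1,v1=box
    b=np.zeros(ok.shape,bool); b[v0:v1,u0:u1]=1
    r=np.hypot(q[...,0],q[...,1]); ft=ok&(r>.02)&(r<.05)&(abs(q[...,2]-.008)<.008)&(q[...,0]>0); print(nm,"foot top z",np.median(q[ft][:,2]).round(4),
       "post front x",np.median(q[ok&(abs(q[...,1])<.012)&(q[...,2]>.03)&(q[...,2]<.095)&(abs(q[...,0])<.01)][:,0]).round(4))
    t=ok&(q[...,2]>.141)&(q[...,2]<.147)&(abs(q[...,0])<.01)&(abs(q[...,1])<.02); print(" top z",np.median(q[t][:,2]).round(4),"y",np.percentile(q[t][:,1],[2,98]).round(4),t.sum())
    hsv=cv2.cvtColor(c["color"],cv2.COLOR_RGB2HSV).astype(int); h,s,v=hsv[...,0],hsv[...,1],hsv[...,2]
    grey=b&(s<100)&(v>60); red=b&((h<11)|(h>170))&(s>100)
    f=K(c)
    for name,m,xp in (("head",grey,.0235),("collar",red|grey,.0145)):
        n,lab,st,ce=cv2.connectedComponentsWithStats(m.astype(np.uint8)); i=1+np.argmax(st[1:,4]); vs,us=np.where(lab==i)
        d=(T[:3,:3]@np.stack([(us-c["cx"])/f,-(vs-c["cy"])/f,-np.ones(len(us))])).T; o=T[:3,3]
        for off in (0,-.003):
            X=o+d*(((xp+off-F[0]@(o-O)*1.0)/(d@F[0]))[:,None]); l=(X-O)@F.T
            print(" ",name,len(us),"px",ce[i].round(1),"off",off,"mean yz",l[:,1:].mean(0).round(4),"range",l[:,1:].min(0).round(4),l[:,1:].max(0).round(4))
s,w=pickle.load(open("w1.pkl","rb")); run("wrist",w,wristT(w,s),(305,222,342,258))
c=pickle.load(open("scene.pkl","rb")); run("scene",c,np.linalg.inv(c["extrinsics"]),(424,234,442,254))
```

```text
wrist foot top z 0.0094 post front x 0.002
 top z 0.143 y [-0.0149  0.0131] 270
  head 173 px [322.9 233.7] off 0 mean yz [-0.0009  0.1266] range [-0.0066  0.1198] [0.0046 0.1337]
  head 173 px [322.9 233.7] off -0.003 mean yz [-0.0009  0.1243] range [-0.0067  0.1174] [0.0046 0.1315]
  collar 749 px [323.6 239.2] off 0 mean yz [-0.0015  0.1252] range [-0.0163  0.1073] [0.0142 0.1427]
  collar 749 px [323.6 239.2] off -0.003 mean yz [-0.0016  0.123 ] range [-0.0165  0.1048] [0.0144 0.1408]
scene foot top z 0.0102 post front x 0.0047
 top z 0.1438 y [-0.0141  0.0143] 92
  head 118 px [426.9 243.8] off 0 mean yz [-0.0037  0.1263] range [-0.0128  0.103 ] [0.0082 0.1517]
  head 118 px [426.9 243.8] off -0.003 mean yz [-0.006   0.1228] range [-0.0152  0.0993] [0.006  0.1483]
  collar 139 px [427.5 243.3] off 0 mean yz [-0.0097  0.1175] range [-0.0199  0.0919] [0.0046 0.1415]
  collar 139 px [427.5 243.3] off -0.003 mean yz [-0.012   0.1139] range [-0.0222  0.0882] [0.0024 0.1381]
```

Run:
```python
from h import *
s=bot.get_state(); p=s["position"]; z=s["tcp_rot"][:,2]
for k in (.08,.05,.03):
    try: bot.move_straight(p+np.array([0,0,k]),feed=.25); print("up",k); break
    except bot.Unreachable: pass
R=down(np.radians(.4))
bot.move_ptp([.517,-.249,.27],R); 
bot.move_straight([.517,-.249,.122],feed=.15); s=bot.get_state(); print(s["t"],s["position"],s["wrist_force"])
claw.move_gripper(0.0,50); s=bot.get_state(); print(s["finger_gap"],s["gripper_force"],s["wrist_force"],s["moment"])
bot.move_straight([.517,-.249,.165],feed=.06); s=bot.get_state(); print(s["t"],s["wrist_force"])
bot.move_straight([.517,-.249,.30],feed=.25); bot.dwell(.3); s=bot.get_state(); print(s["t"],s["finger_gap"],s["wrist_force"],s["moment"])
```

```text
up 0.03
8.2167 [ 0.51780326 -0.2491579   0.12299355] [ 0.22611316 -0.08845537 -0.17143544]
0.089539915081822 49.0519380569458 [-0.12440431  0.31483005  1.83526795] [ 0.01898739  0.26449592 -0.00965454]
9.7667 [ 0.36894742  0.26172607 -2.00834591]
10.7583 0.09054375935972163 [-0.25213155  0.32705028 -1.04625542] [-0.04214947  0.0166632  -0.03836301]
```

Run:
```python
from h import *
import pickle
ps=np.radians(-14.75); F=frame(ps); ex=F[0]; R=down(ps)
g=O+.075*ex
bot.move_ptp([g[0],g[1],.30],R); bot.move_straight([g[0],g[1],.182],feed=.2); bot.dwell(.4)
s=bot.get_state(); print(s["t"],s["position"],((s["position"]-O)@F.T).round(4),s["wrist_force"],s["moment"])
c=cams.capture("scene"); pickle.dump((s,c),open("s2.pkl","wb")); T=np.linalg.inv(c["extrinsics"]); P=pts(c,T); q=(P-O)@F.T
hsv=cv2.cvtColor(c["color"],cv2.COLOR_RGB2HSV).astype(int); H,S,V=hsv[...,0],hsv[...,1],hsv[...,2]
ok=(c["depth"]>0)&(np.linalg.norm(q[...,:2]-[.075,0],axis=-1)<.08)&(H>35)&(H<90)&(S>25)&(q[...,2]>.05)&(q[...,2]<.23)
ok&=abs(q[...,0]-np.median(q[ok][:,0]))<.02
n,p,k=plane(P[ok]); print("sign n",n.round(4),"yaw",np.degrees(np.arctan2(n[1],n[0])).round(2),"pt",((p-O)@F.T).round(4),len(k))
l=(k-O)@F.T
for a,b in ((.07,.105),(.105,.145),(.165,.19)):
    m=(l[:,2]>a)&(l[:,2]<b); print(a,b,m.sum(),np.percentile(l[m],[1,50,99],axis=0).round(4).tolist())
print("z range",np.percentile(l[:,2],[.5,99.5]).round(4))
vs,us=np.where(ok); print(us.min(),us.max(),vs.min(),vs.max())
cr=c["color"][200:280,390:490]; save("s2",cv2.resize(cr,None,fx=7,fy=7,interpolation=cv2.INTER_CUBIC))
```

```text
13.65 [0.61791224 0.21953755 0.18253443] [0.0751 0.0002 0.1825] [-0.16516661  0.62132777 -1.01160689] [-0.00363232  0.03687659  0.00179715]
sign n [ 0.9677 -0.2523  0.002 ] yaw -14.61 pt [0.08   0.0019 0.1284] 1606
0.07 0.105 448 [[0.0787, -0.0452, 0.0718], [0.08, -0.0001, 0.0875], [0.0814, 0.0446, 0.1041]]
0.105 0.145 619 [[0.0785, -0.044, 0.1055], [0.08, 0.0044, 0.1242], [0.0812, 0.0452, 0.1444]]
0.165 0.19 127 [[0.0786, -0.0193, 0.1652], [0.08, 0.0078, 0.1723], [0.081, 0.0202, 0.1891]]
z range [0.0722 0.2213]
382 430 215 299
```

View pics/s2.png

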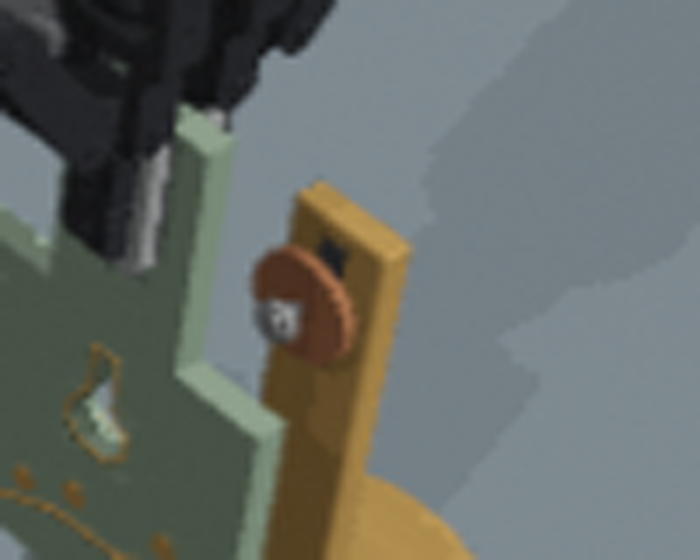

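The crop shows the sign held upright, its keyhole at crop (100,410), and the screw head clear at (279,320). The sign matches the robot pose within 1 mm, and both views put the screw at z≈0.125. Now a guarded approach with force checks.

```bash
cat >> h.py <<'E'
ps2=np.radians(-14.7); F2=frame(ps2)
def go(l,feed=.05): bot.move_straight(O+np.array(l)@F2,down(ps2),feed=feed)
def rd(n=5):
    fs=[]
    for _ in range(n): bot.dwell(.03); s=bot.get_state(); fs.append(np.r_[F2@s["wrist_force"],F2@s["moment"]])
    return (F2@(s["position"]-O))*1000, np.mean(fs,0), s["t"]
E
python3 - <<'E'
from h import *
go([.033,-.0002,.182],.08); bot.dwell(.3)
p,f0,t=rd(8); print(p.round(2),f0.round(2),t)
for x in np.arange(31,13.9,-1):
    go([x/1000,-.0002,.182],.02); p,f,t=rd(4); d=f-f0; print(x,p.round(2),d.round(2),round(t,2))
    if np.linalg.norm(d[:3])>(2.0 if x>23 else 5.5): break
E
```

```text
[ 3.3010e+01 -1.7000e-01  1.8195e+02] [-0.08  0.1  -1.2  -0.01  0.01  0.02] 14.9417
31.0 [ 31.02  -0.2  182.04] [-0.42  0.   -0.18  0.02 -0.01 -0.03] 15.32
30.0 [ 30.03  -0.19 182.03] [-0.16  0.15  0.2   0.02 -0.01  0.  ] 15.71
29.0 [ 29.02  -0.21 182.01] [ 0.02 -0.03  0.28 -0.   -0.01 -0.02] 16.09
28.0 [ 28.01  -0.2  182.  ] [-0.27  0.13  0.41  0.03  0.02 -0.01] 16.48
27.0 [ 27.03  -0.24 182.  ] [-0.15 -0.37 -0.16  0.   -0.04 -0.01] 16.86
26.0 [ 26.02  -0.22 182.  ] [ 0.01 -0.19  0.09  0.03 -0.02 -0.01] 17.24
25.0 [ 24.95  -0.2  181.97] [ 0.17 -0.3  -0.24  0.02 -0.01 -0.03] 17.62
24.0 [ 23.91  -0.19 181.94] [ 0.1  -0.04 -0.27 -0.    0.02 -0.03] 18.01
23.0 [ 22.95  -0.24 181.94] [ 0.14 -0.01 -0.43 -0.   -0.03 -0.02] 18.39
22.0 [ 21.95  -0.2  182.  ] [ 0.33 -0.36 -1.03 -0.01  0.01 -0.02] 18.77
21.0 [ 2.0940e+01 -1.8000e-01  1.8201e+02] [-0.23  0.17 -0.76 -0.    0.01 -0.05] 19.16
20.0 [ 1.9940e+01 -1.7000e-01  1.8202e+02] [ 0.26 -0.29 -0.73 -0.02 -0.03 -0.03] 19.54
19.0 [ 1.8920e+01 -1.8000e-01  1.8198e+02] [ 0.27 -0.18 -1.08  0.02 -0.04 -0.01] 19.93
18.0 [ 17.94  -0.2  181.99] [-0.01 -0.17 -0.78  0.03 -0.01 -0.02] 20.31
17.0 [ 17.23  -0.27 182.01] [ 1.22  0.25 -0.96  0.01 -0.28 -0.05] 20.69
16.0 [ 16.47  -0.31 182.04] [ 2.79  0.37 -1.98  0.13 -0.86 -0.07] 21.07
15.0 [ 15.08  -0.23 182.07] [ 3.42  0.18 -1.05  0.07 -0.85 -0.05] 21.46
14.0 [ 14.15  -0.2  182.1 ] [ 3.    0.02 -0.28  0.05 -0.99 -0.07] 21.84
```

Collar touched at x≈17.3, exactly where predicted, so the head is through the hole. Pressing in about 4 mm and sliding down under force watch.

Run:
```python
from h import *
f0=np.array([-.08,.1,-1.2,-.01,.01,.02]); X,Y=.0131,-.0002
go([X,Y,.182],.02); p,f,t=rd(4); print(p.round(2),(f-f0).round(2))
z=182.
while z>158:
    z-=1.5 if z>166 else .5
    go([X,Y,z/1000],.03); p,f,t=rd(3); d=f-f0; print(z,p.round(2),d.round(2),round(t,2))
    if np.linalg.norm(d[:3])>9 or d[2]>7: break
```

```text
[ 13.23  -0.21 182.07] [ 4.28 -0.16 -0.65  0.04 -1.09 -0.09]
180.5 [ 1.3120e+01 -5.0000e-02  1.8057e+02] [ 4.6   0.99  1.26  0.12 -1.11 -0.06] 22.57
179.0 [ 1.3040e+01 -6.0000e-02  1.7894e+02] [ 4.38  1.28  0.88  0.26 -1.1  -0.09] 22.93
177.5 [ 13.03  -0.18 177.36] [ 3.99  0.78  0.08  0.31 -1.08 -0.07] 23.27
176.0 [ 13.04  -0.23 175.86] [ 4.2   1.05 -0.35  0.29 -1.11 -0.04] 23.62
174.5 [ 13.03  -0.24 174.38] [ 4.05  0.34 -0.13  0.2  -1.09 -0.08] 23.98
173.0 [ 13.06  -0.26 172.87] [ 3.99  0.95 -0.19  0.19 -1.1  -0.05] 24.32
171.5 [ 13.07  -0.22 171.4 ] [ 3.98  0.97  0.29  0.19 -1.09 -0.07] 24.68
170.0 [ 13.03  -0.2  169.89] [ 4.2   0.47  0.12  0.19 -1.1  -0.04] 25.02
168.5 [ 13.03  -0.19 168.38] [ 3.91  0.72  0.27  0.21 -1.07 -0.08] 25.38
167.0 [ 13.03  -0.2  166.88] [ 4.44  0.45  0.74  0.18 -1.1  -0.06] 25.73
165.5 [ 13.04  -0.21 165.38] [ 3.97  0.58  0.19  0.18 -1.08 -0.1 ] 26.07
165.0 [ 13.12  -0.22 165.03] [ 3.81  0.36  0.94  0.14 -1.05 -0.08] 26.43
164.5 [ 13.1   -0.19 164.52] [ 4.51 -0.17  1.34  0.09 -1.04 -0.03] 26.77
164.0 [ 13.1   -0.19 163.99] [ 4.22  0.36  1.05  0.11 -1.06 
[... 215 characters left out ...]
.05 -0.06] 28.18
162.0 [ 13.1   -0.23 161.97] [ 3.88  0.65  0.98  0.07 -1.05 -0.06] 28.52
161.5 [ 13.08  -0.2  161.48] [ 4.27  0.41  1.33  0.1  -1.05 -0.09] 28.88
161.0 [ 13.06  -0.19 160.97] [ 4.47  0.22  1.51  0.14 -1.04 -0.05] 29.23
160.5 [ 13.1   -0.22 160.46] [ 4.    0.22  1.24  0.08 -1.02 -0.07] 29.57
160.0 [ 13.08  -0.18 159.98] [ 4.19  0.36  0.42  0.13 -1.05 -0.05] 29.93
159.5 [ 13.1   -0.22 159.46] [ 4.27  0.1   1.    0.12 -1.05 -0.06] 30.27
159.0 [ 13.15  -0.17 159.16] [ 3.91 -0.09  3.3   0.01 -0.96 -0.05] 30.62
158.5 [ 1.3200e+01 -9.0000e-02  1.5901e+02] [ 3.47 -1.61  6.31 -0.27 -0.81 -0.03] 30.98
158.0 [ 1.323e+01 -6.000e-02  1.589e+02] [ 3.03 -1.6   8.71 -0.4  -0.74 -0.06] 31.32
```

Firm stop at z≈159.1 after about 23 mm of travel, so the screw is at the slot top. Easing off, releasing, and checking.

Run:
```python
from h import *
import pickle
f0=np.array([-.08,.1,-1.2,-.01,.01,.02])
go([.0145,-.0002,.1586],.02); p,f,t=rd(4); print(p.round(2),(f-f0).round(2),t)
claw.move_gripper(.5); p,f,t=rd(4); print(p.round(2),(f-f0).round(2),t)
go([.0145,-.0002,.25],.1); go([.0145,-.0002,.32],.2); bot.dwell(.5)
s=bot.get_state(); print(s["t"])
c=cams.capture("scene"); pickle.dump((s,c),open("s3.pkl","wb")); T=np.linalg.inv(c["extrinsics"]); P=pts(c,T); q=(P-O)@F2.T
hsv=cv2.cvtColor(c["color"],cv2.COLOR_RGB2HSV).astype(int); H,S,V=hsv[...,0],hsv[...,1],hsv[...,2]
ok=(c["depth"]>0)&(np.linalg.norm(q[...,:2]-[.015,0],axis=-1)<.07)&(H>35)&(H<90)&(S>25)&(q[...,2]>.02)&(q[...,2]<.23)
n,p,k=plane(P[ok]); l=(k-O)@F2.T; print("n",n.round(4),"pt",l.mean(0).round(4),"z",np.percentile(l[:,2],[.5,99.5]).round(4))
for a,b in ((.06,.12),(.145,.19)):
    m=(l[:,2]>a)&(l[:,2]<b); print(np.percentile(l[m],[1,50,99],axis=0).round(4).tolist())
save("s3",cv2.resize(c["color"][180:310,370:510],None,fx=4.5,fy=4.5,interpolation=cv2.INTER_CUBIC))
```

```text
[ 1.3940e+01 -7.0000e-02  1.5896e+02] [ 1.63 -1.32  7.93 -0.29 -0.43 -0.06] 31.7083
[ 14.31  -0.23 158.45] [0.45 0.32 1.07 0.02 0.02 0.  ] 32.275
34.3417
n [ 0.9659 -0.2589  0.0019] pt [0.0201 0.0004 0.1177] z [0.0489 0.2   ]
[[0.0187, -0.0448, 0.061], [0.0202, 0.0022, 0.0915], [0.0216, 0.0443, 0.1194]]
[[0.0186, -0.0201, 0.1453], [0.0201, -0.0005, 0.1688], [0.0212, 0.0198, 0.1895]]
```

View pics/s3.png

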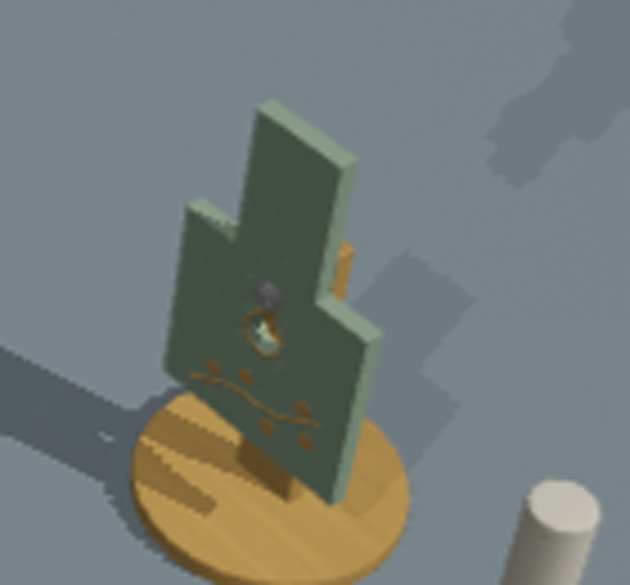

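The crop shows the sign upright on the stand with the gripper clear. The screw head at (267,293) sits at the top of the slot above the hole at (264,333), and the sign is centred on the post. Handing in.

```bash
python3 -c "
from h import *
print(job.hand_in())"
```

```text
the job is handed in; nothing more can be done
None
```

The sage sign hangs upright on the brass stand with the screw home at the top of the slot. I let go and handed the job in at about 34 s, with contact forces under about 10 N; I did not re-image the other items, but no move came near them.

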